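# Start a roast: smoke fan two clicks up, egg timer wound and set back to the clip

### The job

Start the next batch of roast eggs: first turn the smoke fan's clicking dial two clicks clockwise from off. Then wind the round egg timer clockwise past its thick top mark, and bring it back down until its pointer stands at the small brass clip on the rim. Leave the clip and everything else on the counter where it is, and let go of both dials.

Things in the scene. Friction and masses are not known exactly. Their poses are not given: they have to be found in the camera images.
- timer: round egg timer, fixed to the counter: steel drum 118 mm across the foot, 110 mm above, 32 mm high, white face with minute marks. Origin: centre of the underside, z up. The thick zero mark lies 1.4 rad anticlockwise (from above) of the body's +x axis; 15 minute marks follow clockwise 0.16 rad apart, the last, thick one being the top mark (2.4 rad from zero).
- timer_dial (a joint): angle of the timer's black knob: 0 with pointer on the zero mark, growing clockwise from above; top mark 2.4, hard stop 2.8; stays where left (friction about 0.03 N m). The knob: skirt 58 mm across, its top 42 mm above the counter and 50 mm across; on it an upright grip bar 50 mm long, 12 mm thick, 26 mm high (top 68 mm above the counter).
- timer_grip (a point): point on the timer knob's axis, 3 mm below the top of the grip bar (65 mm above the counter). Its x axis runs along the bar toward the pointer (white line on the bar's top), z is up; pinch the bar across y. It turns with the knob.
- timer_pointer (a point): tip of the black pointer blade that sticks out of the timer knob's skirt, 47 mm from the axis, 35 mm above the counter.
- clip_mark (a point): point just inside the brass clip on the timer's rim, 47 mm from the axis, 35 mm above the counter: the pointer tip is here when it stands at the clip. The clip is 7 mm wide, 48 to 63 mm from the axis, top 38 mm above the counter, somewhere between 5 and 10 minutes; it is stiff.
- fan_box: smoke fan switch, fixed to the counter: low steel box 94 x 112 mm, 40 mm high, four screws, a black bar knob in the middle of its top. Origin: centre of the underside, z up. Five marks round the far half of the knob, 0.6 rad apart clockwise; the first, long thick one is off and lies 1.2 rad anticlockwise of the box's +x axis.
- fan_dial (a joint): angle of the fan's knob: 0 at off (its start), growing clockwise from above; clicks in at 0, 0.6, 1.2, 1.8, 2.4 and snaps to the nearest when let go; about 0.05 N m takes it over a click. The knob: skirt 58 mm across, its top 50 mm above the counter; on it an upright grip bar 46 mm long, 12 mm thick, 26 mm high (top 76 mm above the counter).
- fan_grip (a point): point on the fan knob's axis, 3 mm below the top of the grip bar (73 mm above the counter). Its x axis runs along the bar toward the pointer (white line on the bar's top), z is up; pinch the bar across y. It turns with the knob.
- fan_pointer (a point): tip of the black pointer blade of the fan's knob, 34 mm from the axis, 43 mm above the counter.
- shaker: bystander: glass spice shaker with a steel cap, 41 mm across, 87 mm high, standing loose left of the work. Origin: centre of the underside.
- tape: bystander: roll of brown tape, 96 mm across, 48 mm high, lying loose right of the work. Origin: centre of the underside.
- price_1: bystander: loose wooden block with a card, 24 x 62 mm, 59 mm high, standing behind the work near the middle. Origin: centre of the underside.
- price_2: bystander: loose wooden block with a card, 24 x 62 mm, 59 mm high, standing behind the work to the right. Origin: centre of the underside.

How it is judged:
By the outcome, as a careful person would: the job done as asked, in the order asked, and still so for the second after the job is handed in, with the robot touching nothing.
It also fails if it takes over 72 s, if anything falls off the work surface, if the arm or the gripper's body presses on something with over 40 N, if the wrist force passes 120 N, or if a joint passes its speed limit or range.

### The arm

A 6-joint arm with a two-finger parallel gripper is mounted at the origin on a cart in front of the work surface, level with it; the furniture and walls round the work are solid. World frame = base frame: x ahead of the robot, y to its left, z up, the work surface at z = 0. Lengths are in m, angles in rad, forces in N, time in s.
With the tool pointing down it reaches from about 0.35 to 0.775 m from the base axis. Payload 7.3 kg.
Tool frame: the origin (TCP) lies at the centre of the arm's flange, where the gripper is bolted on; the fingertips stand 178 mm ahead of it and the grasp point (between the pads) lies 159 mm ahead of it; z points along the fingers, y is the line along which they close (so a half turn about z gives the same grasp; the last joint's range is limited). The gripper opens to 92 mm and grips with 3 to 60 N. Pads are 19 mm wide; open, the fingers measure 130 mm over their backs; the gripper's body (75 mm by 190 mm) begins 47 mm behind the grasp point.
Start: joints at [-0.146, 0.342, 1.524, -0, 1.275, -0.146], TCP at [0.525, 0, 0.405] pointing down, gripper open.
Joint ranges: [-2.53, 2.53], [-0.77, 2.02], [0.04, 2.7], [-1, 4.14], [0.28, 2.66], [-3.11, 3.11]. Speed limits (rad/s): [2.57, 2.57, 3.14, 3.14, 3.14, 3.14].

### API

Orientations are given as [roll, pitch, yaw] about the fixed x, y, z axes, in that order (R = Rz(yaw) Ry(pitch) Rx(roll)).
In Python, from cell import robot gives the robot as it stands.
- The arm moves only by the shell command python3 drive.py 'ROWS' [OPENING] [FORCE]. ROWS is one flat JSON list of numbers that holds 1 to 8 rows one after another, with no inner brackets; each row has 6 numbers: dx, dy, dz in m, then a rotation vector rx, ry, rz in rad; each row shifts and turns the commanded pose from where the row before left it, along the tool's axes as they then stand; what a row does not reach is not made up. A row lasts 1/12 s, in which the tool goes at most 0.0417 m and 0.125 rad, less where a joint would pass 70% of its speed; a pose out of reach is approached as far as the arm can. OPENING is the finger opening in m, set as the command begins (- or left out keeps the last). The fingers move at their own pace and stop on an object; FORCE is the grip in N (left out, the last holds). Time passes only in rows, so rows that do not move let the fingers close. It prints the time, the measured TCP pose, the force, the opening and the grip force at its end. Input that does not fit is refused with a message, and nothing moves.
- robot.observe(): the state, without advancing time (a new reading comes with each control period).
- robot.read_camera(name): name is "scene" or "side" or "wrist"; returns a dict with "image" (420x560x3 uint8, red, green, blue), "fx", "fy", "cx", "cy" (pixels), "k1" (the pictures are not rectified: a ray, as slopes to the right and down, at radius r is drawn at 1 + k1 r^2 times it, then the intrinsics apply), "pose" (4x4, takes a point from camera to world coordinates). Camera axes: x right, y down, z forward; pixel columns grow to the right and rows downward; lengths in m; the calibration is good to about 2 mm. A picture is of the moment at which its call begins. There is no depth.
- robot.hand_in(): hands the job in; it is judged then, once.
The state is a dict: "time": time; "qpos": joint angles; "qvel": joint speeds; "joint_efforts": joint torques, N m; "tool_pos": TCP position; "tool_rot": TCP orientation; "contact_force": force on the tool from outside, world axes, zero at the start; "torque": the same for the moment, N m; "opening": finger opening in m; "grip_force": force on a finger pad.
Only numpy, scipy, OpenCV 4.12 (cv2) and the standard library are available. Lean on these libraries where they do the work, as an engineer would, in place of code of your own. Each camera call takes 0.05 s, during which the arm holds its last target. There are 200 camera calls.

## Working session

There is one attempt and no reset: what is moved stays moved. The work goes in short steps, Python scripts to look and compute and a shell command to move; the robot and the scene stay as the last step left them, time stands still between calls to the robot, and variables do not carry over. Pictures are saved under pics/ and viewed, at most 10 in all, crops included, and the job is handed in when it is done.

```bash
ls; mkdir -p pics
python3 - <<'E'
from cell import robot
import cv2,numpy as np
for n in ["scene","side","wrist"]:
    c=robot.read_camera(n); cv2.imwrite(f"pics/{n}0.png",c["image"][:,:,::-1]); print(n,c["fx"],c["cx"],c["cy"],c["k1"],np.round(c["pose"],3).tolist())
print(robot.observe())
E
```

```text
cell.py
drive.py
pics
scene 532.9374691710898 279.1421515085541 203.87649120200584 -0.14110795086234204 [[0.747, -0.416, 0.519, -0.263], [-0.665, -0.47, 0.581, -0.874], [0.002, -0.779, -0.627, 1.0], [0.0, 0.0, 0.0, 1.0]]
side 391.1785697444499 280.7746076270612 210.59420516971986 -0.04724102719597841 [[-0.019, 0.787, -0.617, 1.078], [1.0, 0.021, -0.004, -0.008], [0.01, -0.616, -0.787, 0.787], [0.0, 0.0, 0.0, 1.0]]
wrist 321.9816542644716 273.78843452145986 207.13848351319675 0.022666481724291126 [[1.0, 0.0, -0.002, 0.525], [-0.0, -0.965, -0.261, 0.07], [-0.002, 0.261, -0.965, 0.384], [0.0, 0.0, 0.0, 1.0]]
{'time': 0.15, 'qpos': array([-1.45993309e-01,  3.42573106e-01,  1.52479931e+00, -2.85620008e-05,
        1.27540709e+00, -1.45982967e-01]), 'qvel': array([-0.00053035, -0.00182455, -0.00373475, -0.00015928, -0.00124113,
       -0.00035832]), 'joint_efforts': array([ 7.52666965e-04, -4.31470585e+01, -2.44352603e+01,  7.18239485e-02,
        5.38185902e-02, -1.32920518e-04]), 'tool_pos': array([5.24899753e-01, 3.66424926e-05, 4.04198476e-01]), 'tool_rot': array([-3.14041445e+00, -1.45621128e-04,  1.57079423e+00]), 'contact_force': array([ 0.46019921, -0.11390897,  0.18963312]), 'torque': array([-0.02955035, -0.00997554,  0.01046678]), 'grip_force': 0.0, 'opening': 0.0916553684098754}
```
tool_rot roll pi, yaw pi/2: R=Rz(90)Rx(180): tool x -> world y; tool y -> Rz(90)*( -y) = +x; tool z = -z. So tool y along world x. 

View pics/scene0.png

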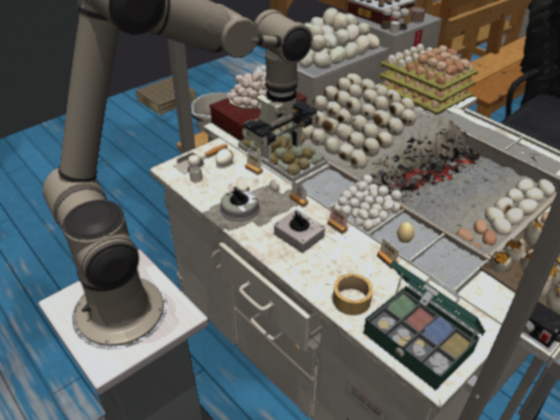

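View pics/side0.png

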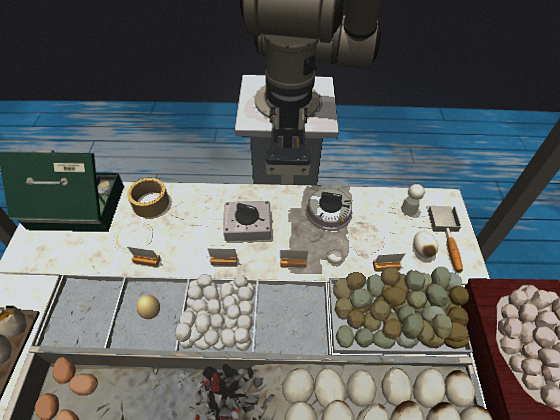

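View pics/wrist0.png

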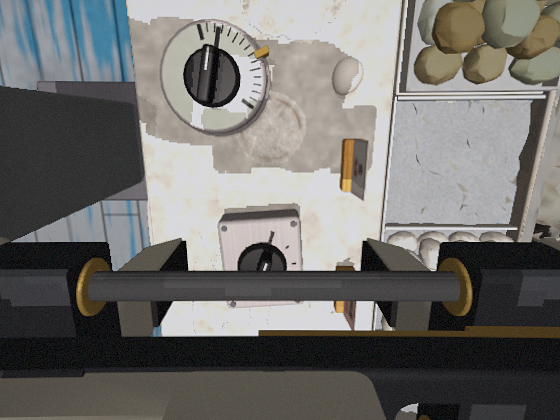

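Create h.py:
```python
import numpy as np, cv2
def K(c): return np.array([[c["fx"],0,c["cx"]],[0,c["fy"],c["cy"]],[0,0,1.]])
def D(c): return np.array([c["k1"],0,0,0,0.])   # r = undistorted slope radius
def ray(c,p):
    u=cv2.undistortPoints(np.array([[p]],float),K(c),D(c))[0,0]
    return c["pose"][:3,3], c["pose"][:3,:3]@np.array([u[0],u[1],1])
def onz(c,p,z):
    o,d=ray(c,p); return o+d*(z-o[2])/d[2]
def proj(c,P):
    P=np.atleast_2d(P); T=np.linalg.inv(c["pose"]); q=P@T[:3,:3].T+T[:3,3]
    return cv2.projectPoints(q,np.zeros(3),np.zeros(3),K(c),D(c))[0][:,0]
def tri(obs):
    A=np.zeros((3,3)); b=np.zeros(3)
    for c,p in obs:
        o,d=ray(c,p); d=d/np.linalg.norm(d); M=np.eye(3)-np.outer(d,d); A+=M; b+=M@o
    X=np.linalg.solve(A,b); return X,[np.linalg.norm(np.cross(X-ray(c,p)[0],ray(c,p)[1]/np.linalg.norm(ray(c,p)[1]))) for c,p in obs]
def save(c,name,box=None,s=1):
    im=c["image"][:,:,::-1]
    if box: x0,y0,x1,y1=box; im=im[y0:y1,x0:x1]
    cv2.imwrite(name,cv2.resize(im,None,fx=s,fy=s,interpolation=cv2.INTER_CUBIC))
```

Run:
```python
from cell import robot; from h import *
w=robot.read_camera("wrist"); 
for n,p,z in [("timer knob",(212,75),.055),("timer ptr",(218,27),.035),("zero",(199,30),.032),("clip",(262,50),.037),("fan",(263,262),.05),("fanptr",(271,235),.043),("box tl",(221,212),.04),("box tr",(299,207),.04),("drumctr",(215,76),.032)]: print(n,onz(w,p,z))
s=robot.read_camera("side")
print(proj(s,[[.46,.13,.06],[.5,-.03,.07]]))
```

```text
timer knob [0.46544972 0.11121694 0.055     ]
timer ptr [0.47000522 0.15672959 0.035     ]
zero [0.45081077 0.15479356 0.032     ]
clip [0.51250227 0.13622504 0.037     ]
fan [ 0.51188604 -0.0840923   0.05      ]
fanptr [ 0.52089683 -0.05440896  0.043     ]
box tl [ 0.46536639 -0.0284018   0.04      ]
box tr [ 0.55193201 -0.02262248  0.04      ]
drumctr [0.46429736 0.1131375  0.032     ]
[[338.96128882 196.20226487]
 [272.81692631 204.99171316]]
```

```bash
python3 drive.py '[-0.025, -0.005, 0.02, 0, 0, 0, -0.025, -0.005, 0.02, 0, 0, 0, -0.025, -0.005, 0.02, 0, 0, 0, 0, 0, 0, 0, 0, 0, 0, 0, 0, 0, 0, 0]'
python3 - <<'E'
from cell import robot; from h import *
import pickle
w=robot.read_camera("wrist"); s=robot.read_camera("side"); pickle.dump((w,s),open("a.pkl","wb"))
a=w["image"][60:310,130:430]; save(w,"pics/w1.png")
b=cv2.resize(w["image"],None,fx=1,fy=1)
L=cv2.resize(w["image"][100:300,170:370],(400,400),interpolation=cv2.INTER_CUBIC)
R=cv2.resize(s["image"][180:250,215:285],(400,400),interpolation=cv2.INTER_CUBIC)
cv2.imwrite("pics/f1.png",np.hstack([L,R])[:,:,::-1])
E
```

```text
time: 0.67
tool_pos: [0.5097, -0.0758, 0.3438]
tool_rot: [-3.139, -0.001, 1.568]
contact_force: [-0.2, -0.1, -0.3]
opening: 0.0918
grip_force: 0.0
```

View pics/f1.png

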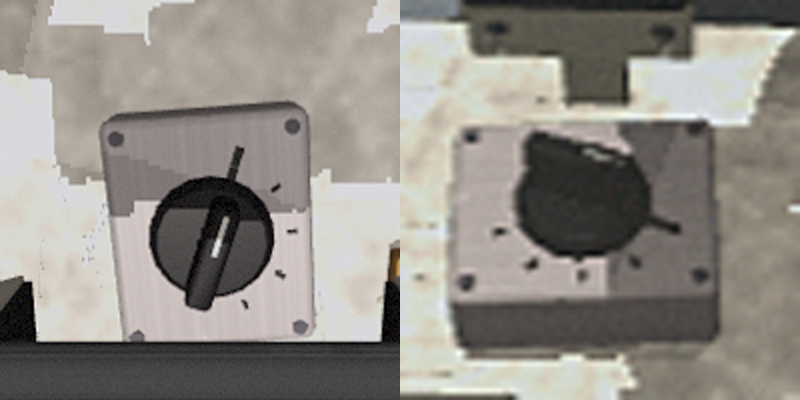

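Run:
```python
import pickle; from h import *
w,s=pickle.load(open("a.pkl","rb"))
W=lambda x,y:(170+x/2-.25,100+y/2-.25); S=lambda x,y:(215+x*70/400-.4,180+y*70/400-.4)
sc=[]
for a,b in [((116,139),(295,129)),((292,126),(300,274)),((137,338),(70,134)),((299,327),(66,282))]:
    X,e=tri([(w,W(*a)),(s,S(*b))]); sc.append(X); print("screw",X.round(4),np.round(e,4))
sc=np.array(sc); c=sc.mean(0); ax=(sc[1]-sc[0]+sc[3]-sc[2])[:2]; print("center",c,"box yaw",np.arctan2(ax[1],ax[0]))
print("wrist-only screws z=.04",[onz(w,W(*a),.0405).round(4).tolist() for a in [(116,139),(292,126),(137,338),(299,327)]])
for a,b in [((226,200),(232,152)),((200,302),(135,137))]:
    X,e=tri([(w,W(*a)),(s,S(*b))]); print("bar end",X,e, onz(w,W(*a),.076))
print("skirt",onz(w,W(211,237),.05),"ptr",onz(w,W(240,148),.043))
```

```text
screw [ 0.468  -0.0473  0.0408] [0.0001 0.0001]
screw [ 0.5453 -0.0418  0.0416] [0.0003 0.0003]
screw [ 0.4741 -0.1435  0.0411] [0.0006 0.0006]
screw [ 0.5516 -0.1374  0.0412] [0.0002 0.0002]
center [ 0.50976326 -0.09248937  0.04116009] box yaw 0.07467904798221832
wrist-only screws z=.04 [[0.468, -0.0472, 0.0405], [0.5455, -0.0417, 0.0405], [0.4743, -0.1431, 0.0405], [0.5518, -0.1375, 0.0405]]
bar end [ 0.51519442 -0.06757052  0.08182652] [np.float64(0.0026638268670710996), np.float64(0.0026638268670710536)] [ 0.51580721 -0.06630421  0.076     ]
bar end [ 0.50501177 -0.10972568  0.07809361] [np.float64(0.0008843827622945355), np.float64(0.0008843827622945596)] [ 0.50524981 -0.10969283  0.076     ]
skirt [ 0.50985677 -0.08960185  0.05      ] ptr [ 0.52265788 -0.05092158  0.043     ]
```

```bash
python3 drive.py '[-0.015, 0, 0.03, 0, 0, 0, 0, 0, 0.03, 0, 0, 0.1, 0, 0, 0.015, 0, 0, 0.1, 0, 0, 0, 0, 0, 0.093, 0, 0, 0, 0, 0, 0, 0, 0, 0, 0, 0, 0, 0, 0, 0, 0, 0, 0]' 0.05 10
python3 - <<'E'
from cell import robot; from h import *
w=robot.read_camera("wrist"); save(w,"pics/w2.png",(80,150,480,420),2)
o=robot.observe(); print(o["tool_pos"],o["tool_rot"],o["qpos"])
E
```

```text
time: 1.35
tool_pos: [0.5106, -0.0895, 0.2709]
tool_rot: [3.139, 0.0, 1.281]
contact_force: [-1.6, 0.4, 0.1]
opening: 0.0516
grip_force: 0.0
[ 0.51049669 -0.08958244  0.27086278] [3.13910859e+00 2.65419422e-05 1.28083802e+00] [-3.21671460e-01  4.78440818e-01  1.72273063e+00  6.47810558e-05
  9.37937553e-01 -3.17514390e-02]
```

View pics/w2.png

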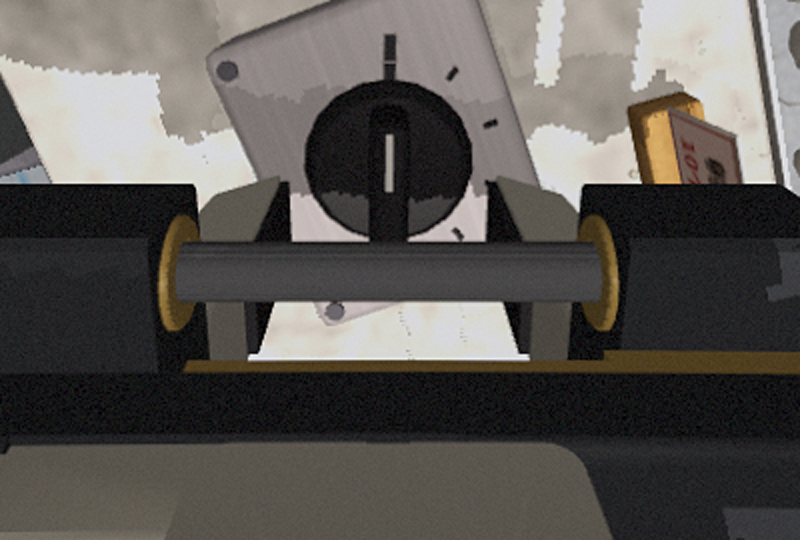

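```bash
python3 - <<'E'
from cell import robot; from h import *
w=robot.read_camera("wrist"); X=onz(w,(80+388/2-.25,150+159/2-.25),.05); print(X, proj(w,[[.51,-.091,.05]]))
E
python3 drive.py '[0, 0, 0.018, 0, 0, 0, 0, 0, 0.018, 0, 0, 0, 0, 0, 0, 0, 0, 0, 0, 0, 0, 0, 0, 0, 0, 0, 0, 0, 0, 0]' 0.05 10
```

```text
[ 0.51086876 -0.08886506  0.05      ] [[273.41471681 232.54442087]]
time: 1.87
tool_pos: [0.5104, -0.0901, 0.2347]
tool_rot: [3.14, 0.0, 1.278]
contact_force: [-0.6, 0.1, -0.0]
opening: 0.05
grip_force: 0.0
```

```bash
python3 drive.py '[0, 0, 0, 0, 0, 0, 0, 0, 0, 0, 0, 0, 0, 0, 0, 0, 0, 0, 0, 0, 0, 0, 0, 0, 0, 0, 0, 0, 0, 0, 0, 0, 0, 0, 0, 0]' 0 20; python3 drive.py '[0, 0, 0, 0, 0, 0.1, 0, 0, 0, 0, 0, 0.1, 0, 0, 0, 0, 0, 0.1, 0, 0, 0, 0, 0, 0.1, 0, 0, 0, 0, 0, 0.1, 0, 0, 0, 0, 0, 0.1, 0, 0, 0, 0, 0, 0, 0, 0, 0, 0, 0, 0]'; python3 drive.py '[0, 0, 0, 0, 0, 0.1, 0, 0, 0, 0, 0, 0.1, 0, 0, 0, 0, 0, 0.1, 0, 0, 0, 0, 0, 0.1, 0, 0, 0, 0, 0, 0.1, 0, 0, 0, 0, 0, 0.1, 0, 0, 0, 0, 0, 0, 0, 0, 0, 0, 0, 0]'
```

```text
time: 2.37
tool_pos: [0.51, -0.09, 0.2339]
tool_rot: [3.141, 0.0, 1.278]
contact_force: [-0.2, -0.1, 0.5]
opening: 0.0145
grip_force: 0.0
time: 3.03
tool_pos: [0.5113, -0.0906, 0.234]
tool_rot: [3.137, -0.002, 0.677]
contact_force: [6.4, -2.6, -4.4]
opening: 0.0116
grip_force: 20.0
time: 3.7
tool_pos: [0.5116, -0.0915, 0.234]
tool_rot: [3.138, -0.005, 0.077]
contact_force: [6.5, -7.7, -7.1]
opening: 0.0118
grip_force: 20.0
```

```bash
python3 drive.py '[0, 0, 0, 0, 0, 0, 0, 0, 0, 0, 0, 0, 0, 0, 0, 0, 0, 0, 0, 0, 0, 0, 0, 0, 0, 0, 0, 0, 0, 0, 0, 0, 0, 0, 0, 0]' 0.05; python3 drive.py '[0, 0, -0.035, 0, 0, 0, 0, 0, -0.035, 0, 0, 0, 0, 0, -0.035, 0, 0, 0, 0, 0, 0, 0, 0, 0, 0, 0, 0, 0, 0, 0]' 0.05;  python3 - <<'E'
from cell import robot; from h import *
w=robot.read_camera("wrist"); s=robot.read_camera("side")
import pickle; pickle.dump((w,s),open("b.pkl","wb"))
L=cv2.resize(w["image"][60:260,170:370],(400,400),interpolation=cv2.INTER_CUBIC)
R=cv2.resize(s["image"][180:250,295:365],(400,400),interpolation=cv2.INTER_CUBIC)
cv2.imwrite("pics/f2.png",np.hstack([L,R])[:,:,::-1])
E
```

```text
time: 4.2
tool_pos: [0.5099, -0.0898, 0.2337]
tool_rot: [-3.141, 0.0, 0.078]
contact_force: [-0.1, -0.6, -0.0]
opening: 0.0471
grip_force: 0.0
time: 4.62
tool_pos: [0.5103, -0.0899, 0.3408]
tool_rot: [3.14, -0.005, 0.078]
contact_force: [0.1, 0.4, -0.1]
opening: 0.05
grip_force: 0.0
```

View pics/f2.png

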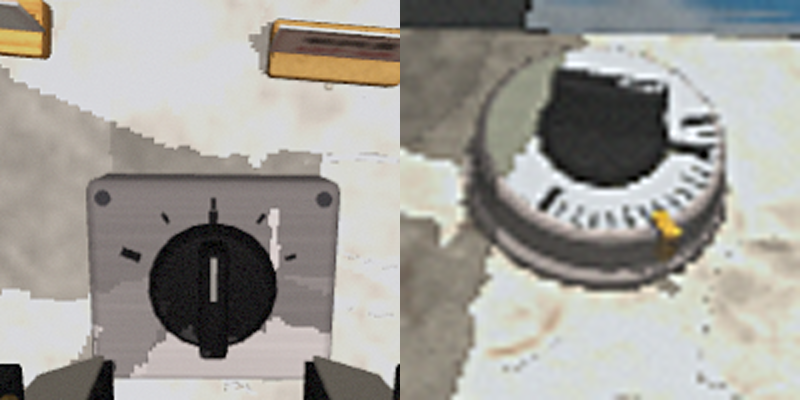

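```bash
python3 drive.py '[-0.006, -0.04, 0, 0, 0, 0, -0.006, -0.04, 0, 0, 0, 0, -0.006, -0.04, 0, 0, 0, 0, -0.006, -0.04, 0, 0, 0, 0, -0.006, -0.04, 0, 0, 0, 0, 0, 0, 0, 0, 0, -0.1, 0, 0, 0, 0, 0, -0.1]'; python3 drive.py '[0, 0, 0, 0, 0, -0.12, 0, 0, 0, 0, 0, -0.12, 0, 0, 0, 0, 0, -0.12, 0, 0, 0, 0, 0, -0.12, 0, 0, 0, 0, 0, -0.12, 0, 0, 0, 0, 0, -0.12, 0, 0, 0, 0, 0, -0.12, 0, 0, 0, 0, 0, -0.12]';python3 drive.py '[0, 0, 0, 0, 0, -0.12, 0, 0, 0, 0, 0, -0.12, 0, 0, 0, 0, 0, 0, 0, 0, 0, 0, 0, 0, 0, 0, 0, 0, 0, 0]'
python3 - <<'E'
from cell import robot; from h import *
w=robot.read_camera("wrist"); s=robot.read_camera("side")
import pickle; pickle.dump((w,s),open("c.pkl","wb"))
o=robot.observe(); print(o["tool_pos"],o["tool_rot"],o["qpos"])
p=proj(w,[.465,.112,.035])[0].astype(int); print(p)
x,y=p; x-=95;y=max(0,y-95)
save(w,"pics/t1.png",(x,y,x+200,y+150),4); print(x,y)
E
```

```text
time: 5.3
tool_pos: [0.4634, 0.1095, 0.3371]
tool_rot: [-3.141, 0.003, 0.287]
contact_force: [-0.2, 0.3, 0.1]
opening: 0.0499
grip_force: 0.0
time: 5.97
tool_pos: [0.4641, 0.1071, 0.337]
tool_rot: [-3.138, 0.001, 1.244]
contact_force: [0.4, 0.0, -0.7]
opening: 0.0501
grip_force: 0.0
time: 6.38
tool_pos: [0.4644, 0.1071, 0.3379]
tool_rot: [-3.14, 0.0, 1.474]
contact_force: [-0.1, 0.2, -0.2]
opening: 0.0501
grip_force: 0.0
[0.46449755 0.10706723 0.33831593] [-3.14084700e+00  1.44886522e-04  1.47556993e+00] [ 6.55810027e-02  3.23598202e-01  1.75245998e+00 -2.69899411e-05
  1.06629370e+00  1.60820505e-01]
[274 194]
179 99
```

View pics/t1.png

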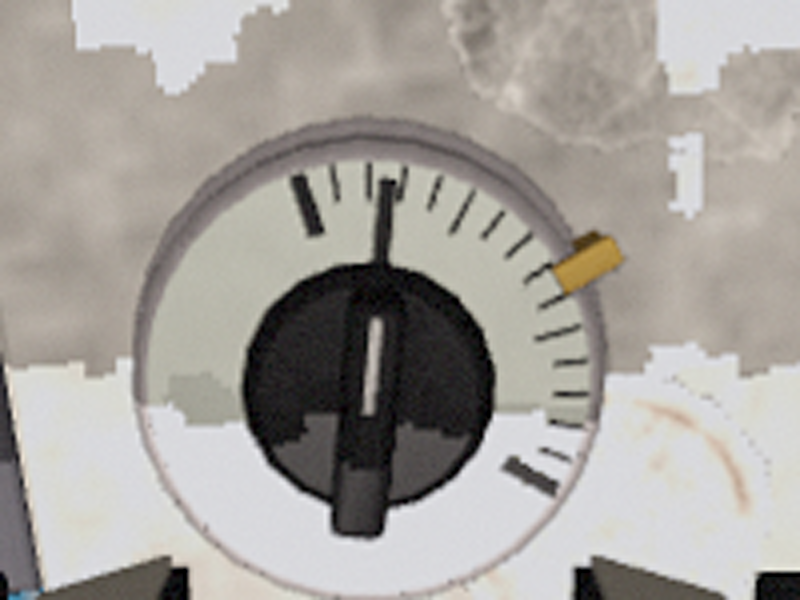

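```bash
cat > t.py <<'E'
import pickle; from h import *
from scipy.optimize import least_squares
w,s=pickle.load(open("c.pkl","rb"))
W=lambda p:(179+p[0]/4-.375,99+p[1]/4-.375)
out={0:(300,178),1:(332,166),2:(369,163),3:(405,168),4:(439,178),5:(473,190),6:(505,212),7:(532,237),10:(580,325),11:(587,361),12:(588,395),13:(588,426),14:(570,461),15:(555,492)}
inn={0:(317,236),1:(337,200),2:(369,200),4:(430,209),5:(451,233),6:(482,237),7:(508,256),8:(526,283),9:(538,306),10:(536,339),11:(556,363),12:(556,394),13:(548,422),14:(542,452),15:(508,462)}
pts=[(k,onz(w,W(p),.0322)[:2]) for d in (out,inn) for k,p in d.items()]
def f(x):
    return [np.cross(np.r_[np.cos(x[2]-.16*k),np.sin(x[2]-.16*k),0],np.r_[P-x[:2],0])[2] for k,P in pts]
r=least_squares(f,[.465,.11,1.7],loss="soft_l1",f_scale=.001); c=r.x[:2]; z0=r.x[2]; print("centre",c,"zero yaw",z0,"rms",np.sqrt(np.mean(np.square(f(r.x)))))
def ang(P,n):
    v=P[:2]-c; a=np.arctan2(v[1],v[0]); print(n,P.round(4),"r",np.hypot(*v),"yaw",a,"dial",z0-a)
ang(onz(w,W((387,182)),.035),"ptr"); ang(onz(w,W((561,279)),.038),"clip in"); ang(onz(w,W((610,243)),.038),"clip out"); ang(onz(w,W((375,318)),.068),"line out")
print("skirt",onz(w,W((369,385)),.042),"line",onz(w,W((370,415)),.068))
# height check with the side view: pointer-end of bar, clip
S=lambda x,y:(295+x*70/400-.4,180+y*70/400-.4)
for n,a,b in [("clip in",(561,279),(262,217)),("zero out",(300,178),(305,118)),("top out",(555,492),(143,205)),("bar far end",(358,536),(163,72))]: print(n,*tri([(w,W(a)),(s,S(*b))]))
E
python3 t.py
```

```text
centre [0.46095885 0.11148794] zero yaw 1.7851871768276464 rms 0.0003104470792141545
ptr [0.4697 0.1568 0.035 ] r 0.04611421113282637 yaw 1.379933341584793 dial 0.4052538352428534
clip in [0.5054 0.1326 0.038 ] r 0.04925939138023464 yaw 0.44400801145289565 dial 1.3411791653747507
clip out [0.5164 0.1394 0.038 ] r 0.062097119318129015 yaw 0.4663634089564603 dial 1.318823767871186
line out [0.465  0.1333 0.068 ] r 0.022164050363925495 yaw 1.3865167484288987 dial 0.39867042839874767
skirt [0.4616283  0.11403732 0.042     ] line [0.46210403 0.11383748 0.068     ]
clip in [0.5060462  0.1328038  0.03500084] [np.float64(0.0006711383529246825), np.float64(0.0006711383529246071)]
zero out [0.45051659 0.15803086 0.03327215] [np.float64(0.0013555444155530492), np.float64(0.001355544415553036)]
top out [0.50146277 0.08324961 0.03520459] [np.float64(1.3083308430158165e-05), np.float64(1.3083308430218884e-05)]
bar far end [0.45750897 0.09005713 0.07110973] [np.float64(0.00042679963054159724), np.float64(0.00042679963054153284)]
```

```bash
python3 drive.py '[0.0047, -0.004, 0.02, 0, 0, 0, 0, 0, 0.03, 0, 0, 0.093, 0, 0, 0.03, 0, 0, 0, 0, 0, 0.02, 0, 0, 0, 0, 0, 0.012, 0, 0, 0, 0, 0, 0, 0, 0, 0, 0, 0, 0, 0, 0, 0, 0, 0, 0, 0, 0, 0]' 0.05; python3 drive.py '[0, 0, 0, 0, 0, 0, 0, 0, 0, 0, 0, 0, 0, 0, 0, 0, 0, 0, 0, 0, 0, 0, 0, 0, 0, 0, 0, 0, 0, 0, 0, 0, 0, 0, 0, 0, 0, 0, 0, 0, 0, 0, 0, 0, 0, 0, 0, 0]' 0 20
```

```text
time: 7.15
tool_pos: [0.4615, 0.1122, 0.2275]
tool_rot: [3.14, -0.0, 1.384]
contact_force: [-0.5, 1.0, 0.8]
opening: 0.0497
grip_force: 0.0
time: 7.82
tool_pos: [0.4614, 0.1121, 0.2269]
tool_rot: [3.14, -0.0, 1.385]
contact_force: [1.0, -0.8, 0.5]
opening: 0.012
grip_force: 20.0
```

```bash
for i in 1; do python3 drive.py '[0, 0, 0, 0, 0, 0.1, 0, 0, 0, 0, 0, 0.1, 0, 0, 0, 0, 0, 0.1, 0, 0, 0, 0, 0, 0.1, 0, 0, 0, 0, 0, 0.1, 0, 0, 0, 0, 0, 0.1, 0, 0, 0, 0, 0, 0.1, 0, 0, 0, 0, 0, 0.1]'; done; python3 drive.py '[0, 0, 0, 0, 0, 0.1, 0, 0, 0, 0, 0, 0.1, 0, 0, 0, 0, 0, 0.1, 0, 0, 0, 0, 0, 0.1, 0, 0, 0, 0, 0, 0.1, 0, 0, 0, 0, 0, 0.1, 0, 0, 0, 0, 0, 0.1, 0, 0, 0, 0, 0, 0]'; python3 drive.py '[0, 0, 0, 0, 0, 0.1, 0, 0, 0, 0, 0, 0.1, 0, 0, 0, 0, 0, 0.1, 0, 0, 0, 0, 0, 0.1, 0, 0, 0, 0, 0, 0.1, 0, 0, 0, 0, 0, 0.1, 0, 0, 0, 0, 0, 0.1, 0, 0, 0, 0, 0, 0]'
python3 - <<'E'
from cell import robot; from h import *
s=robot.read_camera("side"); w=robot.read_camera("wrist"); save(s,"pics/s3.png",(280,165,380,240),6)
o=robot.observe(); print(o["tool_rot"],o["qpos"],o["contact_force"],o["torque"])
E
```

```text
time: 8.48
tool_pos: [0.4617, 0.1119, 0.2269]
tool_rot: [3.14, -0.002, 0.58]
contact_force: [3.6, -3.4, -2.1]
opening: 0.0119
grip_force: 20.0
time: 9.15
tool_pos: [0.4618, 0.1115, 0.2269]
tool_rot: [3.141, -0.002, -0.12]
contact_force: [4.1, -5.1, -0.9]
opening: 0.0119
grip_force: 20.0
time: 9.82
tool_pos: [0.4617, 0.1112, 0.2269]
tool_rot: [-3.141, -0.002, -0.82]
contact_force: [2.6, -6.9, 0.8]
opening: 0.0113
grip_force: 20.0
[-3.14150738e+00 -2.41873798e-03 -8.15153017e-01] [ 0.07542006  0.48515778  1.88130645 -0.00261463  0.77354254  2.46323846] [ 3.25962543 -7.62566881 -1.05046708] [-1.12147855 -0.32734528 -0.04604742]
```

View pics/s3.png

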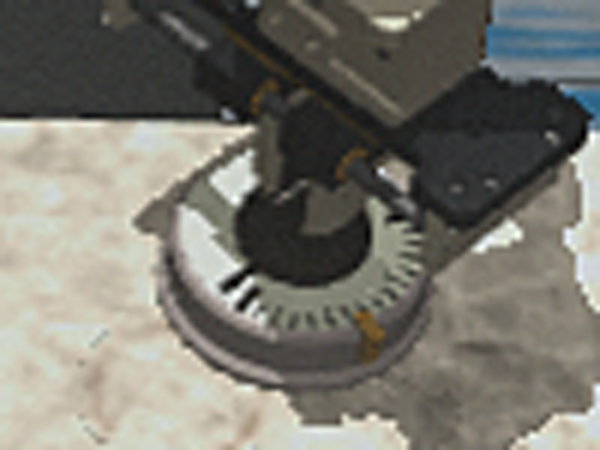

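```bash
python3 drive.py '[0, 0, 0, 0, 0, -0.1, 0, 0, 0, 0, 0, -0.1, 0, 0, 0, 0, 0, -0.1, 0, 0, 0, 0, 0, -0.1, 0, 0, 0, 0, 0, -0.1, 0, 0, 0, 0, 0, -0.1, 0, 0, 0, 0, 0, -0.1, 0, 0, 0, 0, 0, -0.1]';  python3 drive.py '[0, 0, 0, 0, 0, -0.1, 0, 0, 0, 0, 0, -0.1, 0, 0, 0, 0, 0, -0.1, 0, 0, 0, 0, 0, -0.1, 0, 0, 0, 0, 0, -0.06, 0, 0, 0, 0, 0, 0, 0, 0, 0, 0, 0, 0, 0, 0, 0, 0, 0, 0]'; python3 drive.py '[0, 0, 0, 0, 0, 0, 0, 0, 0, 0, 0, 0, 0, 0, 0, 0, 0, 0, 0, 0, 0, 0, 0, 0, 0, 0, 0, 0, 0, 0, 0, 0, 0, 0, 0, 0]' 0.05;  python3 drive.py '[0, 0, -0.035, 0, 0, 0, 0, 0, -0.035, 0, 0, 0, 0, 0, -0.035, 0, 0, 0, 0, 0, 0, 0, 0, 0, 0, 0, 0, 0, 0, 0, 0, 0, 0, 0, 0, 0]' 0.05
python3 - <<'E'
from cell import robot; from h import *
w=robot.read_camera("wrist"); x,y=proj(w,[.462,.113,.035])[0].astype(int)-[100,95]; y=max(y,0)
import pickle; pickle.dump((w,x,y),open("d.pkl","wb"))
save(w,"pics/t2.png",(x,y,x+200,y+150),4); print(x,y,robot.observe()["tool_rot"])
E
```

```text
time: 10.58
tool_pos: [0.4618, 0.1116, 0.2269]
tool_rot: [3.141, -0.002, -0.01]
contact_force: [3.1, -4.8, -0.5]
opening: 0.0119
grip_force: 20.0
time: 11.25
tool_pos: [0.4617, 0.1118, 0.2269]
tool_rot: [3.14, -0.002, 0.443]
contact_force: [3.3, -4.1, -2.6]
opening: 0.0122
grip_force: 20.0
time: 11.75
tool_pos: [0.4609, 0.1122, 0.2267]
tool_rot: [-3.141, 0.0, 0.445]
contact_force: [0.1, 0.3, -0.5]
opening: 0.0469
grip_force: 0.0
time: 12.25
tool_pos: [0.4606, 0.1121, 0.3312]
tool_rot: [-3.141, 0.001, 0.445]
contact_force: [-0.3, 0.3, -0.3]
opening: 0.0503
grip_force: 0.0
174 104 [-3.14078594e+00  2.14922061e-03  4.44719382e-01]
```

View pics/t2.png

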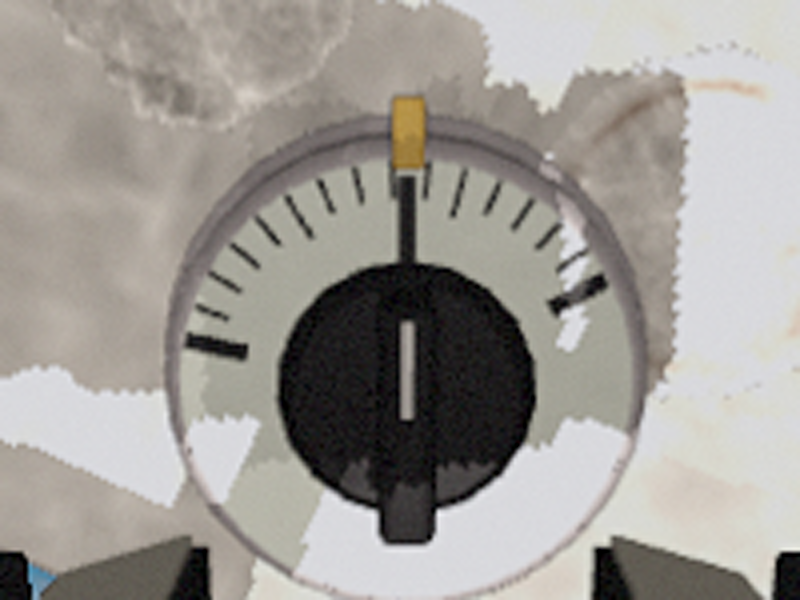

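The pointer tip at (407,178) lines up with the clip, centred at about (408,165). The fan pointer was seen on its third mark, and the gripper is open and clear of everything.

```bash
python3 -c "
from cell import robot
print(robot.hand_in())"
```

```text
the job is handed in; nothing more can be done
None
```

I turned the fan dial two clicks clockwise from off, then wound the timer past its top mark and brought it back to the brass clip; both dials are released and the job is handed in.

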